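Finger-check the carousel's safety strip

TASK

Do the daily check of the carousel's pressure-sensitive safety strip: with the fingertips closed together, set them down on the block next to the green lamp and slide them lightly along the curved strip in one stroke, staying in touch, over every block in turn until they rest on the middle of the last one next to the red lamp. The strip should give a few millimetres but must never be pressed nearly to its stop; then lift off and leave the discs, the weight and everything else on the bench where they are.

Things in the scene. Friction and masses are not known exactly. Their poses are not given: they have to be found in the camera images.
- carousel: round cream specimen carousel, 450 mm across, fixed to the bench. Origin on its vertical axis at bench height; the curved strip lies on its -x side. Rim deck 40 mm high; inside the strip a light grey turntable, 320 mm across, top 46 mm high, with a 52 mm hub 76 mm high; control housing 130 mm high on the +x side.
- strip (a joint): how far the curved sensing strip is pressed down, m: 0 up (at rest), 0.010 at its stop; over 0.0085 is too hard. Its five blocks (0 to 4 in a row; the rules call their bodies strip_c0 to strip_c4) move as one, straight down, level, on springs: about 1 N starts it, 3 mm takes about 2.5 N, 8.5 mm about 5.3 N; it springs back.
- block0 (a point): yellow block 0 of the strip: 54.5 mm long along the curve, 24 wide, 10 thick; top 62 mm above the bench when up, level with its neighbours, joints about 2 mm wide. The point is the centre of its top. These centres lie on a 200 mm radius about the carousel's axis, 0.28 rad apart. Shut fingers fit on one block.
- block1 (a point): blue block 1 of the strip: 54.5 mm long along the curve, 24 wide, 10 thick; top 62 mm above the bench when up, level with its neighbours, joints about 2 mm wide. The point is the centre of its top. These centres lie on a 200 mm radius about the carousel's axis, 0.28 rad apart. Shut fingers fit on one block.
- block2 (a point): yellow block 2 of the strip: 54.5 mm long along the curve, 24 wide, 10 thick; top 62 mm above the bench when up, level with its neighbours, joints about 2 mm wide. The point is the centre of its top. These centres lie on a 200 mm radius about the carousel's axis, 0.28 rad apart. Shut fingers fit on one block.
- block3 (a point): blue block 3 of the strip: 54.5 mm long along the curve, 24 wide, 10 thick; top 62 mm above the bench when up, level with its neighbours, joints about 2 mm wide. The point is the centre of its top. These centres lie on a 200 mm radius about the carousel's axis, 0.28 rad apart. Shut fingers fit on one block.
- block4 (a point): yellow block 4 of the strip: 54.5 mm long along the curve, 24 wide, 10 thick; top 62 mm above the bench when up, level with its neighbours, joints about 2 mm wide. The point is the centre of its top. These centres lie on a 200 mm radius about the carousel's axis, 0.28 rad apart. Shut fingers fit on one block.
- lamp_green: green round lamp, 28 mm across, 10 mm high, fixed on the deck 60 mm past the middle of an end block, on the same circle: green at one end of the strip, red at the other; which is which differs. Its top is 50 mm above the bench, lower than the strip. Origin: centre of its underside.
- lamp_red: red round lamp, 28 mm across, 10 mm high, fixed on the deck 60 mm past the middle of an end block, on the same circle: green at one end of the strip, red at the other; which is which differs. Its top is 50 mm above the bench, lower than the strip. Origin: centre of its underside.
- puck_a: orange specimen disc, 29 mm across, 12.5 mm thick, standing on the turntable. Bystander, to be left alone. Origin: centre of its underside
- puck_b: a second such orange disc, on the turntable. Bystander, to be left alone. Origin: centre of its underside
- weight: brass weight, 34 mm across, 48 mm tall with a small knob, on the turntable. Bystander, to be left alone. Origin: centre of its underside
- dish: clear glass dish, 70 mm across, 30 mm tall, on the bench near the robot. Bystander, to be left alone. Origin: centre of its underside
- jar: white lidded jar with blue cap, 56 mm across, 70 mm tall, on the bench near the robot. Bystander, to be left alone. Origin: centre of its underside
- spatula: lab spatula, 170 mm long, lying on the bench. Bystander, to be left alone. Origin: centre of its underside, at mid-length; long axis x
- beaker: clear cup, 60 mm across, 75 mm tall, on the bench. Bystander, to be left alone. Origin: centre of its underside

How it is judged (in metres and radians):
On the way, in this order (a step that is already met when the one before it is completed fails the run):
1. the fingertips rest on the first block (counted from the green lamp) and on no other block (((horizontal distance between block0 and lamp_green below 0.12 m and (contact force between the fingers and strip_c0 above 0.15 N and not (contact force between the fingers and strip_c1 above 0.15 N) and not (contact force between the fingers and strip_c2 above 0.15 N) and not (contact force between the fingers and strip_c3 above 0.15 N) and not (contact force between the fingers and strip_c4 above 0.15 N))) or (horizontal distance between block4 and lamp_green below 0.12 m and (contact force between the fingers and strip_c4 above 0.15 N and not (contact force between the fingers and strip_c0 above 0.15 N) and not (contact force between the fingers and strip_c1 above 0.15 N) and not (contact force between the fingers and strip_c2 above 0.15 N) and not (contact force between the fingers and strip_c3 above 0.15 N))))), for 0.04 s.
2. sliding on, they touch the first and the second block together, across the joint (((horizontal distance between block0 and lamp_green below 0.12 m and contact force between the fingers and strip_c0 above 0.15 N and contact force between the fingers and strip_c1 above 0.15 N) or (horizontal distance between block4 and lamp_green below 0.12 m and contact force between the fingers and strip_c4 above 0.15 N and contact force between the fingers and strip_c3 above 0.15 N))), for 0.02 s.
3. the fingertips rest on the second block (counted from the green lamp) and on no other block (((horizontal distance between block0 and lamp_green below 0.12 m and (contact force between the fingers and strip_c1 above 0.15 N and not (contact force between the fingers and strip_c0 above 0.15 N) and not (contact force between the fingers and strip_c2 above 0.15 N) and not (contact force between the fingers and strip_c3 above 0.15 N) and not (contact force between the fingers and strip_c4 above 0.15 N))) or (horizontal distance between block4 and lamp_green below 0.12 m and (contact force between the fingers and strip_c3 above 0.15 N and not (contact force between the fingers and strip_c0 above 0.15 N) and not (contact force between the fingers and strip_c1 above 0.15 N) and not (contact force between the fingers and strip_c2 above 0.15 N) and not (contact force between the fingers and strip_c4 above 0.15 N))))), for 0.04 s.
4. sliding on, they touch the second and the third block together, across the joint (((horizontal distance between block0 and lamp_green below 0.12 m and contact force between the fingers and strip_c1 above 0.15 N and contact force between the fingers and strip_c2 above 0.15 N) or (horizontal distance between block4 and lamp_green below 0.12 m and contact force between the fingers and strip_c3 above 0.15 N and contact force between the fingers and strip_c2 above 0.15 N))), for 0.02 s.
5. the fingertips rest on the third block (counted from the green lamp) and on no other block (((horizontal distance between block0 and lamp_green below 0.12 m and (contact force between the fingers and strip_c2 above 0.15 N and not (contact force between the fingers and strip_c0 above 0.15 N) and not (contact force between the fingers and strip_c1 above 0.15 N) and not (contact force between the fingers and strip_c3 above 0.15 N) and not (contact force between the fingers and strip_c4 above 0.15 N))) or (horizontal distance between block4 and lamp_green below 0.12 m and (contact force between the fingers and strip_c2 above 0.15 N and not (contact force between the fingers and strip_c0 above 0.15 N) and not (contact force between the fingers and strip_c1 above 0.15 N) and not (contact force between the fingers and strip_c3 above 0.15 N) and not (contact force between the fingers and strip_c4 above 0.15 N))))), for 0.04 s.
6. sliding on, they touch the third and the fourth block together, across the joint (((horizontal distance between block0 and lamp_green below 0.12 m and contact force between the fingers and strip_c2 above 0.15 N and contact force between the fingers and strip_c3 above 0.15 N) or (horizontal distance between block4 and lamp_green below 0.12 m and contact force between the fingers and strip_c2 above 0.15 N and contact force between the fingers and strip_c1 above 0.15 N))), for 0.02 s.
7. the fingertips rest on the fourth block (counted from the green lamp) and on no other block (((horizontal distance between block0 and lamp_green below 0.12 m and (contact force between the fingers and strip_c3 above 0.15 N and not (contact force between the fingers and strip_c0 above 0.15 N) and not (contact force between the fingers and strip_c1 above 0.15 N) and not (contact force between the fingers and strip_c2 above 0.15 N) and not (contact force between the fingers and strip_c4 above 0.15 N))) or (horizontal distance between block4 and lamp_green below 0.12 m and (contact force between the fingers and strip_c1 above 0.15 N and not (contact force between the fingers and strip_c0 above 0.15 N) and not (contact force between the fingers and strip_c2 above 0.15 N) and not (contact force between the fingers and strip_c3 above 0.15 N) and not (contact force between the fingers and strip_c4 above 0.15 N))))), for 0.04 s.
8. sliding on, they touch the fourth and the last block together, across the joint (((horizontal distance between block0 and lamp_green below 0.12 m and contact force between the fingers and strip_c3 above 0.15 N and contact force between the fingers and strip_c4 above 0.15 N) or (horizontal distance between block4 and lamp_green below 0.12 m and contact force between the fingers and strip_c1 above 0.15 N and contact force between the fingers and strip_c0 above 0.15 N))), for 0.02 s.
9. the fingertips rest on the last block (counted from the green lamp) and on no other block (((horizontal distance between block0 and lamp_green below 0.12 m and (contact force between the fingers and strip_c4 above 0.15 N and not (contact force between the fingers and strip_c0 above 0.15 N) and not (contact force between the fingers and strip_c1 above 0.15 N) and not (contact force between the fingers and strip_c2 above 0.15 N) and not (contact force between the fingers and strip_c3 above 0.15 N))) or (horizontal distance between block4 and lamp_green below 0.12 m and (contact force between the fingers and strip_c0 above 0.15 N and not (contact force between the fingers and strip_c1 above 0.15 N) and not (contact force between the fingers and strip_c2 above 0.15 N) and not (contact force between the fingers and strip_c3 above 0.15 N) and not (contact force between the fingers and strip_c4 above 0.15 N))))), for 0.04 s.
At the end, for the whole second after the job is handed in: every block and joint was touched in order from the green to the red end; the strip is back up (within 1.2 mm) and all seven loose things are within 15 mm of where they were (value of joint strip below 0.0012 m and distance of each of puck_a, puck_b, weight, dish, jar, spatula, beaker from where it was at the start of the episode below 0.015 m).
It fails at once if the strip is pressed too hard (more than 8.5 mm down) (value of joint strip above 0.0085 m).
It fails at once if the fingers push the carousel or its strip with more than 20 N (contact force between the fingers and carousel above 20 N).
It fails at once if a bystander is shifted, carried or lifted by more than 15 mm (distance of any of puck_a, puck_b, weight, dish, jar, spatula, beaker from where it was at the start of the episode above 0.015 m).
It also fails if it takes over 48 s, if anything falls off the work surface, if the arm or the gripper's body presses on something with over 40 N, if the wrist force passes 120 N, or if a joint passes its speed limit or range.

ROBOT

A 6-joint arm with a two-finger parallel gripper is mounted at the origin on the work surface. World frame = base frame: x ahead of the robot, y to its left, z up, the work surface at z = 0. Lengths are in m, angles in degrees, forces in N, time in s.
With the tool pointing down it reaches from about 0.35 to 0.875 m from the base axis. Payload 15.5 kg.
Tool frame: the origin (TCP) lies at the very end of the fingers, on their centre line; the grasp point (between the pads) lies 19 mm behind it; z points along the fingers, y is the line along which they close (so a half turn about z gives the same grasp; the last joint's range is limited). The gripper opens to 85 mm and grips with 20 to 120 N. Pads are 22 mm wide; open, the fingers measure 114 mm over their backs; the gripper's body (76 mm by 85 mm) begins 54 mm behind the grasp point. The pads swing forward as they close: fully open they stand 13 mm farther back than shut.
Start: joints at [-77.091, 28.281, 77.091, -0, 74.628, -5.472], TCP at [0.197, -0.593, 0.197] pointing down, gripper open.
Joint ranges: [-166.48, 166.48], [-47.26, 123.95], [12.59, 153.08], [-70.14, 250.14], [6.76, 159.57], [-176.63, 176.63]. Speed limits (degrees/s): [108.29, 108.29, 147.25, 172.46, 172.46, 172.46].

INTERFACE

Orientations are given as a 3x3 rotation matrix whose columns are the frame's x, y, z axes.
In Python, from plant import * gives the robot as it stands. The module is installed in compiled form; this text tells all that it offers.
- The arm moves only by the tool jog_arm, never from a script. Its argument "commands" is a list of rows, each a list of 5 numbers: the closure, from 0 (fully open) to 1 (shut), then the shift along the tool's x, y, z in cm, then the turn about the tool's z in degrees. A call has 1 to 20 rows; each row is the pose to reach, as a shift and turn from the pose commanded when the call began, along the tool's axes at that moment; what a row does not reach only later rows make up. A row lasts 1/10 s, in which the tool goes at most 50 mm and 8.59 degrees, less where a joint would pass 70% of its speed; a pose out of reach is approached as far as the arm can. A call with a gripper value outside its range is refused whole. The fingers move at their own pace and stop on an object; the grip force is fixed at half the most. Time passes only in rows, so rows that repeat a pose let the fingers close. It gives the time, the measured TCP pose, the force, the opening and the grip force at its end, in the units of the state.
- state(): the state, without advancing time (a new reading comes with each control period).
- snapshot(name): name is "scene" or "side" or "wrist"; returns the picture (384x512x3 uint8, red, green, blue); there is no depth.
- camera_params(name): a dict with "fovy" (degrees; the focal length in pixels is half the picture's height over the tangent of half this angle, whatever the lens; pixels are square), "cx", "cy" (the principal point, pixels), "R" (3x3) and "t" (3): a world point X has camera coordinates R X + t. Camera axes: x right, y down, z forward; pixel columns grow to the right and rows downward; lengths in m; the calibration is good to about 2 mm. A picture is of the moment at which its call begins: read the wrist's pose just before it. camera_params takes no time and is no camera call; for the wrist camera it gives the pose at the moment of the call.
- close_job(): hands the job in; it is judged then, once.
The state is a dict: "clock": time; "joint_positions": joint angles; "joint_vel": joint speeds; "tau": joint torques, N m; "tcp_pos": TCP position; "tool_rot": TCP orientation; "force": force on the tool from outside, world axes, zero at the start; "torque": the same for the moment, N m; "opening": opening from 0.0 (shut) to 1.0 (fully open); "grip_force": force on a finger pad.
Only numpy, scipy, OpenCV 4.12 (cv2) and the standard library are available. Lean on these libraries where they do the work, as an engineer would, in place of code of your own. Each camera call takes 0.05 s, during which the arm holds its last target. There are 200 camera calls.

## Working session

There is one attempt and no reset: what is moved stays moved. The work goes in short steps, Python scripts to look and compute and a tool call to move; the robot and the scene stay as the last step left them, time stands still between calls to the robot, and variables do not carry over. Pictures are saved under pics/ and viewed, at most 10 in all, crops included, and the job is handed in when it is done.

Besides the shell and the picture viewer there is one more tool, called by a JSON object that holds its "api" and its "payload". jog_arm: Moves the arm, as the interface text tells. Its arguments: {"type":"object","properties":{"commands":{"type":"array","items":{"type":"array","items":{"type":"number"}}}},"required":["commands"]}

```bash
mkdir -p pics; python3 - <<'E'
from plant import *
import cv2,numpy as np
for n in("scene","side"):
    im=snapshot(n); cv2.imwrite(f"pics/{n}0.png",im[:,:,::-1]); p=camera_params(n); print(n,p)
s=state(); print(s['clock'],s['tcp_pos'],s['tool_rot'],s['force'])
E
cd pics; python3 -c "
import cv2,numpy as np
cv2.imwrite('both.png',cv2.resize(np.vstack([cv2.imread('scene0.png'),cv2.imread('side0.png')]),None,fx=.78,fy=.78))"
```

```text
scene {'fovy': 51.104411688249385, 'cx': 250.41880699040894, 'cy': 195.91337054338473, 'R': array([[-0.79276429,  0.60952534, -0.00191004],
       [ 0.52347074,  0.67922746, -0.5144205 ],
       [-0.31225498, -0.40881405, -0.85753595]]), 't': array([ 0.43812678, -0.23572835,  1.30708775])}
side {'fovy': 46.92846380603258, 'cx': 265.4430738354525, 'cy': 193.58900648608457, 'R': array([[ 0.9958347 , -0.089337  , -0.01822479],
       [-0.07641919, -0.70877943, -0.70127871],
       [ 0.04973278,  0.6997504 , -0.71265421]]), 't': array([-0.55282707,  0.09248425,  1.08877664])}
0.1 [ 0.19699039 -0.59278404  0.19686687] [[ 9.48977363e-01  3.15344089e-01 -2.65289431e-04]
 [ 3.15344192e-01 -9.48976816e-01  1.02115185e-03]
 [ 7.02606804e-05 -1.05270747e-03 -9.99999443e-01]] [-0.02249696 -1.12231882  0.0140911 ]
```

View pics/both.png

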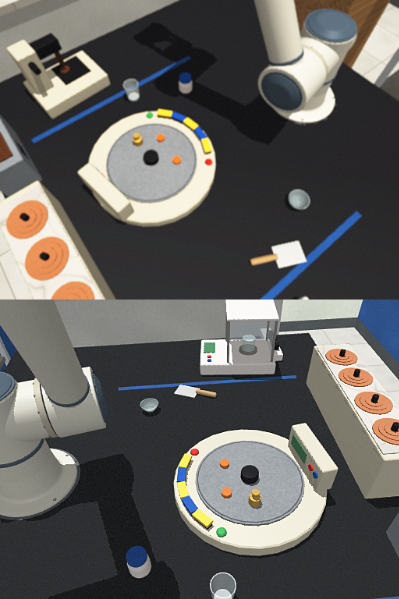

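The scene view (top) and the side view (bottom) both show the carousel with its strip facing the robot. The green lamp is at about (222,532) and the red at about (195,452) in the lower picture. The green end is on the beaker and jar side.

```bash
cat > m.py <<'E'
import cv2,numpy as np
from plant import *
from scipy.optimize import least_squares
def ray(n,uv,z):
    p=camera_params(n); f=192/np.tan(np.radians(p['fovy']/2))
    d=p['R'].T@np.array([(uv[0]-p['cx'])/f,(uv[1]-p['cy'])/f,1]); c=-p['R'].T@p['t']
    return c+d*(z-c[2])/d[2]
def blobs(im,lo,hi,amin=25):
    h=cv2.cvtColor(im,cv2.COLOR_BGR2HSV); m=cv2.inRange(h,np.array(lo),np.array(hi))
    n,l,s,c=cv2.connectedComponentsWithStats(m)
    return [(c[i],s[i,4]) for i in range(1,n) if s[i,4]>=amin]
COL=dict(green=((50,90,60),(80,255,255),.050),red=((0,180,90),(5,255,255),.050),yellow=((22,120,150),(32,255,255),.062),blue=((105,120,110),(125,255,255),.062))
E
python3 - <<'E'
from m import *
for n in("scene","side"):
    im=cv2.imread(f"pics/{n}0.png")
    for k,(lo,hi,z) in COL.items():
        for c,a in blobs(im,lo,hi): 
            w=ray(n,c,z)
            if .25<w[0]<.9 and -.5<w[1]<.5: print(n,k,c.round(1),a,w.round(4))
a=cv2.imread("pics/scene0.png")[130:290,100:290]; b=cv2.imread("pics/side0.png")[160:330,210:440]
b=cv2.resize(b,(230,170)); c=np.zeros((170,420,3),np.uint8); c[:160,:190]=a; c[:,190:]=b
cv2.imwrite("pics/crop.png",cv2.resize(c,None,fx=1.9,fy=1.9,interpolation=2))
E
```

```text
scene green [191.4 147.2] 44 [ 0.5691 -0.267   0.05  ]
scene red [266.9 207.4] 40 [0.5194 0.0303 0.05  ]
scene yellow [210.6 144.2] 162 [ 0.5216 -0.233   0.062 ]
scene yellow [244.1 157.7] 162 [ 0.4733 -0.1331  0.062 ]
scene yellow [264.2 186. ] 164 [ 0.4877 -0.022   0.062 ]
scene blue [199.1  96. ] 268 [ 0.4399 -0.4165  0.062 ]
scene blue [ 99.2 149.6] 819 [ 0.7917 -0.4157  0.062 ]
scene blue [228.3 148.8] 135 [ 0.4903 -0.1871  0.062 ]
scene blue [256.2 170. ] 136 [ 0.472  -0.0777  0.062 ]
scene blue [399.2 329.4] 1730 [0.4849 0.4665 0.062 ]
side green [383. 191.] 288 [ 0.8481 -0.0013  0.05  ]
side green [283.4 297.9] 129 [ 0.5676 -0.2758  0.05  ]
side red [249.3 195. ] 66 [0.5177 0.0201 0.05  ]
side red [398.1 215.1] 34 [ 0.8611 -0.0831  0.05  ]
side yellow [237.  206.2] 181 [ 0.4862 -0.0254  0.062 ]
side yellow [233.8 243. ] 220 [ 0.4742 -0.1354  0.062 ]
side yellow [259.1 279.7] 292 [ 0.522  -0.2359  0.062 ]
side blue [236.2 108.4] 647 [0.5017 0.3776 0.062 ]
side blue [232.4 223.6] 192 [ 0.4732 -0.0788  0.062 ]
side blue [242.7 261.9] 234 [ 0.4911 -0.188   0.062 ]
side blue [173.4 326.4] 113 [ 0.3525 -0.323   0.062 ]
```

View pics/crop.png

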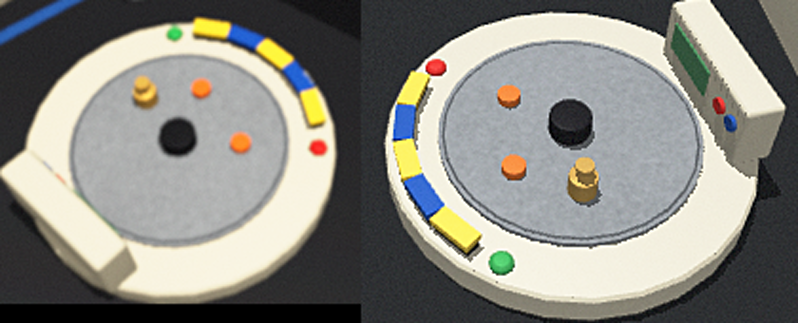

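The crop confirms it: green is at the −y end and red at the +y end. The two views agree to about 3 mm. The next step is to fit the arc.

```bash
cat >> m.py <<'E'
A=np.array([[.5216,-.2330],[.4903,-.1871],[.4733,-.1331],[.4720,-.0777],[.4877,-.0220]])
B=np.array([[.5220,-.2359],[.4911,-.1880],[.4742,-.1354],[.4732,-.0788],[.4862,-.0254]])
def arc(p,a): return np.stack([p[0]+.2*np.cos(a),p[1]+.2*np.sin(a)],-1)
def fit(M): return least_squares(lambda p:(arc(p,p[2]-.28*np.arange(5))-M).ravel(),[.67,-.1,3.9])
E
python3 - <<'E'
from m import *
for M in(A,B,(A+B)/2):
    r=fit(M); print(r.x.round(4),(r.fun.reshape(5,2)*1e3).round(1).tolist())
p=r.x
s=state(); R=np.array(s['tool_rot']); t=np.array(s['tcp_pos'])
q=arc(p,p[2]); print('first',q)
d=R.T@(np.array([q[0],q[1],.10])-t); print('shift cm',d*100)
# tool x is radial inward at angle a: yaw=a-pi
yaw=np.degrees(np.arctan2(R[1,0],R[0,0])); print('yaw',yaw,'want',np.degrees(p[2])-180,np.degrees(p[2]-1.12)-180)
E
```

```text
[ 0.6712 -0.1009  3.8631] [[-0.5, 0.0], [0.1, 0.8], [0.5, 0.1], [0.6, 0.5], [-0.8, -1.3]]
[ 0.6714 -0.1021  3.8681] [[-0.0, 1.0], [-0.0, -0.5], [0.0, 0.2], [-0.5, -0.6], [0.5, -0.0]]
[ 0.6713 -0.1015  3.8656] [[-0.3, 0.5], [0.0, 0.1], [0.3, 0.1], [0.1, -0.1], [-0.1, -0.6]]
first [ 0.52151632 -0.23396732]
shift cm [ 42.11117203 -23.80694464   9.71471307]
yaw 18.381593669186145 want 41.48310951335853 -22.688163541293704
```

{"api": "jog_arm", "payload": {"commands": [[1, 3, -1.7, 0, -1.6], [1, 6, -3.4, 0, -3.3], [1, 9, -5.1, 0, -4.9], [1, 12, -6.8, 0, -6.6], [1, 15, -8.5, 0, -8.2], [1, 18, -10.2, 0, -9.9], [1, 21, -11.9, 0, -11.5], [1, 24, -13.6, 0, -13.2], [1, 27, -15.3, 0, -14.8], [1, 30, -17, 0, -16.5], [1, 33, -18.7, 0, -18.1], [1, 36, -20.4, 0, -19.8], [1, 39, -22.1, 0, -21.4], [1, 42.1, -23.8, 0, -23.1], [1, 42.1, -23.8, 3, -23.1], [1, 42.1, -23.8, 6, -23.1], [1, 42.1, -23.8, 8, -23.1], [1, 42.1, -23.8, 9.7, -23.1], [1, 42.1, -23.8, 9.7, -23.1], [1, 42.1, -23.8, 9.7, -23.1]]}}

```text
clock: 2.1
tcp_pos: [0.5215, -0.2345, 0.1006]
tool_rot: [[0.749, 0.662, -0.0], [0.662, -0.749, 0.0], [-0.0, -0.001, -1.0]]
force: [-0.4, 0.2, 0.6]
opening: 0.001
grip_force: 0.0
```

```bash
python3 - <<'E'
from m import *
p=fit((A+B)/2).x; q=arc(p,p[2]); s=state(); R=np.array(s['tool_rot']); t=np.array(s['tcp_pos'])
print(s['clock'],t,s['force'],s['opening'],s['joint_positions'],R.T@(np.r_[q,.064]-t)*100)
for n in("side","wrist"): cv2.imwrite(f"pics/{n}1.png",snapshot(n)[:,:,::-1])
w=cv2.imread("pics/wrist1.png");a=cv2.imread("pics/side1.png")[130:330,180:440]
a=cv2.resize(a,(500,384)); cv2.imwrite("pics/v1.png",cv2.resize(np.hstack([w,a]),None,fx=.79,fy=.79))
E
```

```text
2.1 [ 0.52150875 -0.23449719  0.10055257] [-0.43906287  0.16678425  0.61143098] 0.0013380151450683698 [-3.01948331e+01  3.04665614e+01  9.10054048e+01  1.45629738e-03
  5.85605375e+01  1.83277400e+01] [ 0.0362382  -0.03720488  3.65527178]
```

View pics/v1.png

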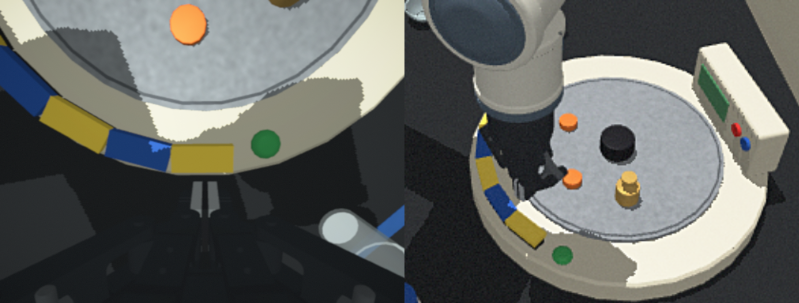

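The wrist view shows the closed fingers at (205,180), centred on the first yellow block next to the green lamp at (265,143). The next move is a slow descent.

{"api": "jog_arm", "payload": {"commands": [[1, 0, 0, 1, 0], [1, 0, 0, 2, 0], [1, 0, 0, 2.8, 0], [1, 0, 0, 3.3, 0], [1, 0, 0, 3.6, 0], [1, 0, 0, 3.7, 0], [1, 0, 0, 3.8, 0], [1, 0, 0, 3.9, 0], [1, 0, 0, 4.0, 0], [1, 0, 0, 4.1, 0], [1, 0, 0, 4.15, 0], [1, 0, 0, 4.15, 0], [1, 0, 0, 4.15, 0]]}}

```text
clock: 3.5
tcp_pos: [0.5216, -0.2345, 0.0589]
tool_rot: [[0.749, 0.662, 0.0], [0.662, -0.749, -0.0], [0.0, 0.0, -1.0]]
force: [1.2, -0.0, -0.3]
opening: 0.001
grip_force: 0.0
```

```bash
python3 - <<'E'
from m import *
p=fit((A+B)/2).x; s=state(); R=np.array(s['tool_rot']); t=np.array(s['tcp_pos'])
print(t,s['force'])
w=snapshot("wrist"); cv2.imwrite("pics/w2.png",w[:,:,::-1])
yaw0=np.degrees(np.arctan2(R[1,0],R[0,0]))
# rows from commanded pose (taken = on arc) ; tool axes at start
q0=arc(p,p[2]); R2=R[:2,:2]
for i in range(1,21):
    d=R2.T@(arc(p,p[2]-.028*i)-q0)*100
    print(i,d.round(2).tolist(),round(np.degrees(.028*i),1))
print(yaw0)
E
```

```text
[ 0.521579   -0.23451883  0.05890099] [ 1.18534633 -0.01825425 -0.30174138]
1 [0.01, -0.56] 1.6
2 [0.03, -1.12] 3.2
3 [0.07, -1.68] 4.8
4 [0.13, -2.24] 6.4
5 [0.2, -2.79] 8.0
6 [0.28, -3.34] 9.6
7 [0.38, -3.89] 11.2
8 [0.5, -4.44] 12.8
9 [0.63, -4.99] 14.4
10 [0.78, -5.53] 16.0
11 [0.94, -6.06] 17.6
12 [1.12, -6.59] 19.3
13 [1.31, -7.12] 20.9
14 [1.52, -7.64] 22.5
15 [1.74, -8.16] 24.1
16 [1.97, -8.66] 25.7
17 [2.22, -9.16] 27.3
18 [2.49, -9.66] 28.9
19 [2.76, -10.15] 30.5
20 [3.05, -10.62] 32.1
41.481748846183294
```

View pics/w2.png

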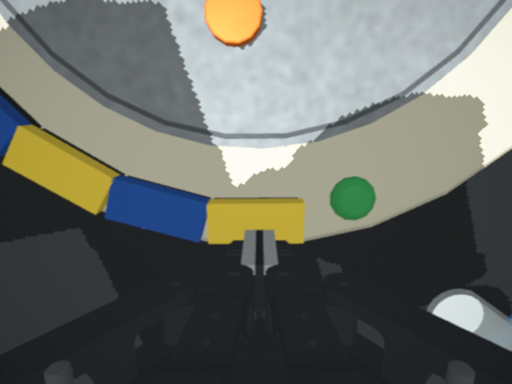

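```bash
python3 - <<'E'
from m import *
P=fit((A+B)/2).x; s=state(); p=camera_params("wrist"); f=192/np.tan(np.radians(p['fovy']/2))
def pr(X): c=p['R']@np.array(X)+p['t']; return (c[:2]/c[2]*f+[p['cx'],p['cy']]).round(1).tolist()
t=np.array(s['tcp_pos']); R=np.array(s['tool_rot']); print('cam',-p['R'].T@p['t'],R.T@(-p['R'].T@p['t']-t))
print('tcp',pr(t),'tip -x,+x',pr(t-.011*R[:,0]),pr(t+.011*R[:,0]))
for z in(.062,.058,.052,.048):
  for r in(.188,.2,.212):
    print(z,r,[pr(np.r_[P[0]+r*np.cos(a),P[1]+r*np.sin(a),z]) for a in(P[2]-.136,P[2],P[2]+.136)])
print('lamp',pr([.5684,-.2714,.05]))
F=[]
for i in range(4):
    snapshot("side"); F.append(state()['force'])
print(np.array(F).round(1).tolist())
E
```

```text
cam [ 0.57056363 -0.19035312  0.23566694] [ 0.06596638 -0.00061656 -0.17678105]
tcp [260.3, 221.6] tip -x,+x [260.3, 239.4] [260.3, 203.3]
0.062 0.188 [[213.4, 199.7], [259.5, 202.7], [305.7, 199.6]]
0.062 0.2 [[211.3, 219.9], [259.5, 223.0], [307.8, 219.9]]
0.062 0.212 [[209.3, 239.5], [259.5, 242.7], [309.8, 239.5]]
0.058 0.188 [[214.4, 197.7], [259.5, 200.6], [304.7, 197.6]]
0.058 0.2 [[212.3, 217.5], [259.5, 220.5], [306.8, 217.5]]
0.058 0.212 [[210.3, 236.8], [259.5, 239.9], [308.8, 236.7]]
0.052 0.188 [[215.7, 194.8], [259.5, 197.6], [303.3, 194.7]]
0.052 0.2 [[213.7, 214.1], [259.5, 217.0], [305.4, 214.1]]
0.052 0.212 [[211.7, 232.8], [259.5, 235.8], [307.3, 232.8]]
0.048 0.188 [[216.6, 192.9], [259.5, 195.7], [302.4, 192.9]]
0.048 0.2 [[214.6, 211.9], [259.5, 214.8], [304.4, 211.9]]
0.048 0.212 [[212.6, 230.3], [259.5, 233.3], [306.4, 230.3]]
lamp [359.6, 199.3]
[[-0.4, 0.2, 0.0], [-0.0, -0.5, 0.4], [-0.0, 0.5, -0.2], [-0.4, -0.4, 0.1]]
```

The force stays near zero at a TCP height of 58.9 mm, so contact is doubtful. I'll check from the side and scene views whether the blocks have moved down.

```bash
python3 - <<'E'
from m import *
for n in("side","scene"):
    im=snapshot(n)[:,:,::-1].copy(); cv2.imwrite(f"pics/{n}2.png",im)
    for k in("yellow","blue","green","red"):
        lo,hi,z=COL[k]; lo=(lo[0],lo[1],50)
        for tag,I in(("0",cv2.imread(f"pics/{n}0.png")),("1",im)):
            for c,a in blobs(I,lo,hi):
                w=ray(n,c,z)
                if .45<w[0]<.6 and -.3<w[1]<.06: print(n,k,tag,c.round(2),a)
a=cv2.imread("pics/side2.png")[160:330,190:390]; b=cv2.imread("pics/scene2.png")[120:290,130:330]
cv2.imwrite("pics/v2.png",cv2.resize(np.hstack([a,b]),None,fx=2,fy=2,interpolation=2))
E
```

```text
side yellow 0 [237.39 206.46] 202
side yellow 0 [233.73 243.1 ] 224
side yellow 0 [259.19 280.48] 335
side yellow 1 [233.21 244.28] 187
side yellow 1 [259.59 281.25] 309
side blue 0 [232.37 223.74] 196
side blue 0 [242.64 262.58] 258
side blue 1 [230.24 224.67] 105
side blue 1 [242.57 262.52] 261
side green 0 [283.45 297.91] 129
side green 1 [283.53 297.9 ] 129
side red 0 [249.26 195.05] 66
scene yellow 0 [210.63 144.53] 176
scene yellow 0 [243.95 157.89] 170
scene yellow 0 [264.17 186.16] 166
scene yellow 1 [210.57 144.71] 178
scene yellow 1 [243.86 157.92] 170
scene yellow 1 [264.2  185.74] 170
scene blue 0 [228.39 148.96] 162
scene blue 0 [256.26 169.91] 139
scene blue 1 [228.39 149.2 ] 153
scene blue 1 [256.2 169.9] 131
scene green 0 [191.36 147.25] 44
scene green 1 [191.5  147.36] 50
scene red 0 [266.92 207.35] 40
scene red 1 [267.02 207.32] 40
```

View pics/v2.png

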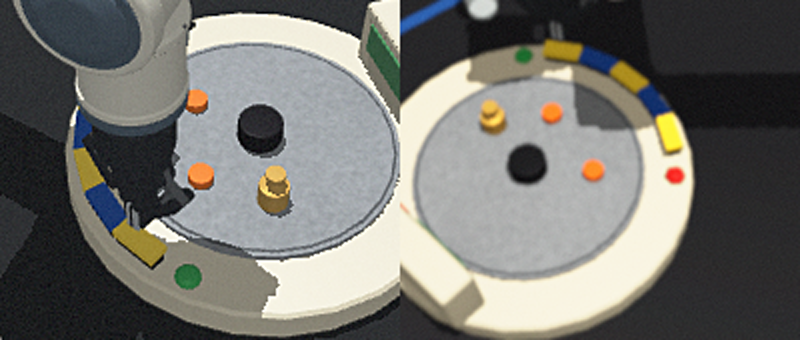

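```bash
python3 - <<'E'
from m import *
s=state(); t=np.array(s['tcp_pos']); R=np.array(s['tool_rot'])
for n in("side","scene"):
    p=camera_params(n); f=192/np.tan(np.radians(p['fovy']/2))
    def pr(X): c=p['R']@np.array(X)+p['t']; return (c[:2]/c[2]*f+[p['cx'],p['cy']]).round(1).tolist()
    print(n,[pr(t+[0,0,h]) for h in(0,.01,.03)],[pr(t+.011*a*R[:,0]+.01*b*R[:,1]) for a in(-1,1) for b in(-1,1)])
a=cv2.imread("pics/side2.png")[240:310,220:300]; b=cv2.imread("pics/scene2.png")[110:180,175:255]
a,b=[np.clip(255*(x/255.)**.5,0,255).astype(np.uint8) for x in(a,b)]
cv2.imwrite("pics/v3.png",cv2.resize(np.hstack([a,b]),None,fx=5,fy=5,interpolation=0))
E
```

```text
side [[258.8, 280.0], [258.7, 277.2], [258.4, 271.6]] [[251.6, 280.5], [258.6, 286.2], [259.1, 273.9], [266.1, 279.5]]
scene [[210.4, 144.5], [210.1, 142.4], [209.5, 138.0]] [[214.6, 142.1], [208.1, 141.1], [212.8, 147.9], [206.3, 146.9]]
```

View pics/v3.png

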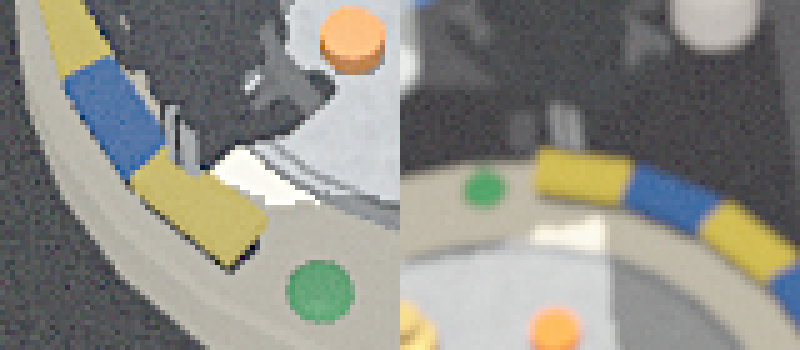

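Both views show the fingertips ending about 5 px short of the block, roughly 15–20 mm above it. They aren't touching yet, which agrees with the zero force. I'll creep down and watch the force.

{"api": "jog_arm", "payload": {"commands": [[1, 0, 0, 0.2, 0], [1, 0, 0, 0.4, 0], [1, 0, 0, 0.6, 0], [1, 0, 0, 0.6, 0]]}}

```text
clock: 4.25
tcp_pos: [0.5214, -0.2344, 0.0525]
tool_rot: [[0.749, 0.662, -0.0], [0.662, -0.749, 0.0], [-0.0, -0.001, -1.0]]
force: [0.4, 0.4, 0.3]
opening: 0.001
grip_force: 0.0
```

```bash
cat >> m.py <<'E'
def look(tag):
    F=[state()['force']]
    for i in range(4): im=snapshot("side" if i%2 else "scene"); F.append(state()['force'])
    s=state(); print(s['clock'],np.array(s['tcp_pos']).round(4),'F',np.mean(F,0).round(2),np.array(F)[:,2].round(1),s['opening'])
    a=snapshot("side")[240:310,220:300,::-1]; b=snapshot("scene")[110:180,175:255,::-1]; w=snapshot("wrist")[130:270,180:340,::-1]
    w=cv2.resize(w,(400,350))
    c=np.hstack([cv2.resize(np.hstack([a,b]),None,fx=2.5,fy=2.5,interpolation=0),np.zeros((175,1,3),np.uint8)])[:,:400]
    c=np.hstack([cv2.resize(c,(400,175)),np.zeros((175,0,3),np.uint8)])
    c=np.hstack([np.vstack([c,np.zeros((175,400,3),np.uint8)]),w])
    cv2.imwrite(f"pics/{tag}.png",np.clip(255*(c/255.)**.5,0,255).astype(np.uint8))
E
python3 -c "
from m import *
look('d1')
t=np.array(state()['tcp_pos']); p=camera_params('wrist'); f=192/np.tan(np.radians(p['fovy']/2))
for h in(0,.01,.02,.03):
    c=p['R']@(t+[0,0,h])+p['t']; print(h,(c[:2]/c[2]*f+[p['cx'],p['cy']]).round(1))"
```

```text
4.45 [ 0.5216 -0.2345  0.0529] F [0.26 0.04 0.12] [ 0.3 -0.1  0.3 -0.1  0.2] -0.002520296544292585
0 [260.3 221.6]
0.01 [260.4 228.1]
0.02 [260.4 235.3]
0.03 [260.5 243.4]
```

View pics/d1.png

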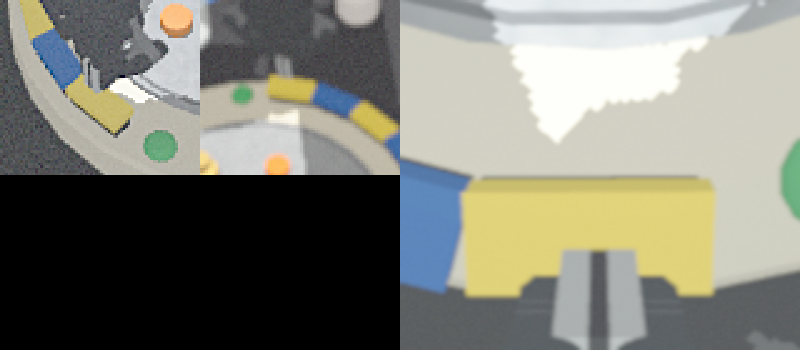

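There is still no contact, and the tips are visibly above the block. I'll go on down in 3 mm steps.

{"api": "jog_arm", "payload": {"commands": [[1, 0, 0, 0.15, 0], [1, 0, 0, 0.3, 0], [1, 0, 0, 0.3, 0]]}}

```text
clock: 4.9
tcp_pos: [0.5214, -0.2344, 0.0496]
tool_rot: [[0.749, 0.662, -0.0], [0.662, -0.749, 0.0], [-0.0, -0.0, -1.0]]
force: [0.4, -0.1, -0.1]
opening: -0.004
grip_force: 0.0
```

{"api": "jog_arm", "payload": {"commands": [[1, 0, 0, 0, 0]]}}

```text
clock: 5.0
tcp_pos: [0.5215, -0.2345, 0.0498]
tool_rot: [[0.749, 0.662, -0.0], [0.662, -0.749, 0.0], [-0.0, -0.0, -1.0]]
force: [-0.8, 0.0, -0.0]
opening: -0.003
grip_force: 0.0
```

{"api": "jog_arm", "payload": {"commands": [[1, 0, 0, 0.15, 0], [1, 0, 0, 0.3, 0], [1, 0, 0, 0.3, 0]]}}

```text
clock: 5.3
tcp_pos: [0.5214, -0.2344, 0.0466]
tool_rot: [[0.749, 0.662, -0.0], [0.662, -0.749, 0.0], [-0.0, -0.0, -1.0]]
force: [0.3, 0.0, 0.2]
opening: -0.0
grip_force: 0.0
```

```bash
python3 -c "
from m import *
look('d2')"
```

```text
5.5 [ 0.5216 -0.2345  0.0469] F [ 0.21 -0.27  0.17] [ 0.2  0.7  0.3 -0.4  0.1] -0.001081688818662025
```

View pics/d2.png

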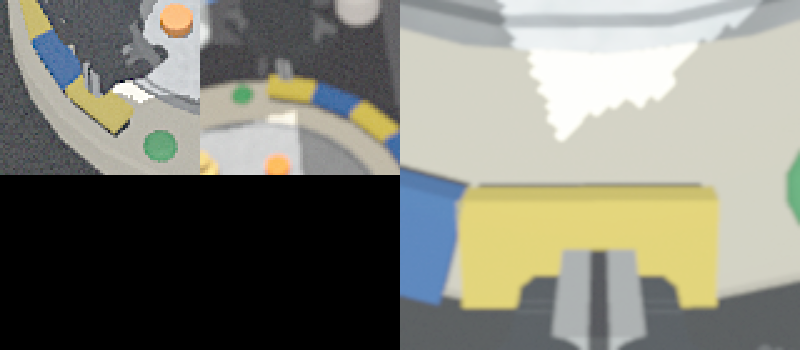

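Closer, but still not touching (mean Fz 0.2 N). I'll continue in smaller steps.

{"api": "jog_arm", "payload": {"commands": [[1, 0, 0, 0.1, 0], [1, 0, 0, 0.2, 0], [1, 0, 0, 0.2, 0]]}}

```text
clock: 5.95
tcp_pos: [0.5214, -0.2344, 0.0447]
tool_rot: [[0.749, 0.662, -0.0], [0.662, -0.749, 0.0], [-0.0, -0.0, -1.0]]
force: [0.9, 0.3, 0.9]
opening: 0.0
grip_force: 0.0
```

{"api": "jog_arm", "payload": {"commands": [[1, 0, 0, 0.1, 0], [1, 0, 0, 0.2, 0], [1, 0, 0, 0.2, 0]]}}

```text
clock: 6.25
tcp_pos: [0.5215, -0.2344, 0.0428]
tool_rot: [[0.749, 0.662, -0.0], [0.662, -0.749, 0.0], [-0.0, -0.0, -1.0]]
force: [-0.4, 0.4, 0.9]
opening: -0.001
grip_force: 0.0
```

```bash
python3 -c "
from m import *
look('d3')"
```

```text
6.45 [ 0.5216 -0.2345  0.0429] F [ 0.08 -0.   -0.15] [ 0.9 -0.  -0.6 -0.6 -0.4] 0.0005667023614026559
```

{"api": "jog_arm", "payload": {"commands": [[1, 0, 0, 0.1, 0], [1, 0, 0, 0.2, 0], [1, 0, 0, 0.2, 0], [1, 0, 0, 0.2, 0]]}}

```text
clock: 7.0
tcp_pos: [0.5215, -0.2345, 0.0408]
tool_rot: [[0.749, 0.662, -0.0], [0.662, -0.749, 0.0], [-0.0, -0.0, -1.0]]
force: [0.6, -0.0, -0.2]
opening: 0.004
grip_force: 0.0
```

```bash
python3 -c "
from m import *
look('d4')"
```

```text
7.2 [ 0.5216 -0.2345  0.0409] F [ 0.28 -0.04  0.21] [-0.2  1.   0.1 -0.8  0.9] 0.0024732962010569235
```

View pics/d4.png

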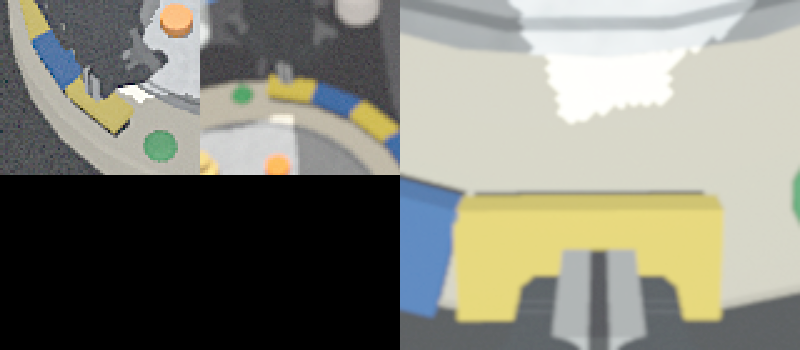

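{"api": "jog_arm", "payload": {"commands": [[1, 0, 0, 0.1, 0], [1, 0, 0, 0.2, 0], [1, 0, 0, 0.2, 0]]}}

```text
clock: 7.65
tcp_pos: [0.5214, -0.2345, 0.0387]
tool_rot: [[0.749, 0.662, -0.0], [0.662, -0.749, 0.0], [-0.0, -0.0, -1.0]]
force: [-1.1, -0.3, -0.3]
opening: -0.0
grip_force: 0.0
```

{"api": "jog_arm", "payload": {"commands": [[1, 0, 0, 0.1, 0], [1, 0, 0, 0.1, 0]]}}

```text
clock: 7.85
tcp_pos: [0.5215, -0.2345, 0.0377]
tool_rot: [[0.749, 0.662, -0.0], [0.662, -0.749, 0.0], [-0.0, -0.0, -1.0]]
force: [0.1, -0.3, 0.6]
opening: 0.003
grip_force: 0.0
```

```bash
python3 -c "
from m import *
look('d5')"
```

```text
8.05 [ 0.5216 -0.2345  0.0379] F [ 0.34  0.05 -0.28] [ 0.6 -0.  -0.6 -0.9 -0.5] -0.0017763894561439375
```

```bash
python3 - <<'E'
from m import *
im=snapshot("scene"); cv2.imwrite("pics/sc5.png",im[:,:,::-1]); 
h=cv2.cvtColor(im,cv2.COLOR_RGB2HSV)
print("scene S/V cols 203-214 rows 134-148"); 
for r in range(134,149): print(r,[f"{h[r,c,1]}/{h[r,c,2]}" for c in range(203,215)])
s=state(); t=np.array(s['tcp_pos']); R=np.array(s['tool_rot'])
def lin(n,uv): a=ray(n,uv,0.2);b=ray(n,uv,0.); return a,(b-a)/np.linalg.norm(b-a)
def tri(u1,n2,u2):
    a,d=lin("wrist",u1);b,e=lin(n2,u2)
    k=np.linalg.lstsq(np.stack([d,-e],1),b-a,rcond=None)[0]; x,y=a+d*k[0],b+e*k[1]
    return (x+y)/2,np.linalg.norm(x-y)
dz=np.array([0,0,.0589-t[2]])
# wrist camera at the present pose; scene2 observation was 21 mm higher: shift scene ray down
a,d=lin("wrist",(260,230))
for v in(138.8,139.6,140.4):
    b,e=lin("scene",(208.6,v)); b=b-dz
    k=np.linalg.lstsq(np.stack([d,-e],1),b-a,rcond=None)[0]; x,y=a+d*k[0],b+e*k[1]
    print(v,'tip in tool mm',(R.T@((x+y)/2-t)*1e3).round(1),'gap',np.linalg.norm(x-y)*1e3)
E
```

```text
scene S/V cols 203-214 rows 134-148
134 ['9/27', '21/24', '33/23', '18/29', '19/27', '31/25', '21/24', '33/23', '47/27', '43/24', '20/25', '0/23']
135 ['22/23', '21/24', '25/31', '6/46', '11/47', '21/37', '23/34', '26/30', '33/23', '36/21', '49/26', '18/29']
136 ['32/24', '44/29', '11/47', '7/69', '4/68', '9/57', '4/60', '20/50', '18/29', '19/27', '27/19', '39/26']
137 ['21/24', '20/25', '5/50', '3/81', '0/77', '0/69', '3/76', '7/70', '12/41', '9/27', '20/25', '21/24']
138 ['60/30', '66/31', '11/46', '3/75', '6/83', '7/78', '6/86', '6/85', '9/55', '26/30', '22/23', '35/22']
139 ['183/64', '170/63', '46/55', '18/71', '9/83', '3/73', '6/86', '6/88', '4/57', '31/33', '61/21', '11/23']
140 ['203/117', '192/118', '120/81', '11/69', '6/79', '15/68', '3/77', '6/85', '13/60', '8/31', '54/33', '122/48']
141 ['214/150', '207/149', '169/113', '81/94', '14/88', '7/69', '14/75', '6/85', '7/69', '41/44', '153/65', '192/97']
142 ['207/165', '214/167', '193/149', '146/131', '62/107', '10/75', '7/74', '6/85', '12/83', '123/79', '189/108', '204/141']
143 ['210/169', '213/175', '207/166', '168/155', '1
[... 254 characters left out ...]
 '206/173', '203/168', '207/165', '199/164', '190/158', '192/165', '202/169', '211/173', '210/175']
146 ['217/163', '214/166', '209/168', '217/168', '214/169', '213/170', '206/173', '217/167', '209/172', '208/174', '213/170', '213/170']
147 ['209/149', '216/149', '216/151', '214/156', '212/159', '215/164', '215/164', '215/165', '214/167', '214/167', '211/169', '212/170']
148 ['188/110', '197/115', '206/126', '212/130', '208/137', '217/141', '212/149', '209/151', '211/156', '210/157', '221/156', '211/163']
138.8 tip in tool mm [ 10.4  -0.5 -39.1] gap 0.4424236578290609
139.6 tip in tool mm [  8.6  -0.  -33.6] gap 0.70007194232435
140.4 tip in tool mm [  6.8   0.5 -28.1] gap 1.8537902595353855
```

```bash
python3 - <<'E'
from m import *
s=state(); t=np.array(s['tcp_pos']); R=np.array(s['tool_rot'])
def lin(n,uv): a=ray(n,uv,0.2);b=ray(n,uv,0.); return a,(b-a)/np.linalg.norm(b-a)
a,d=lin("wrist",(260,230))
for v in(142.8,143.4,144):
    b,e=lin("scene",(208.8,v))
    k=np.linalg.lstsq(np.stack([d,-e],1),b-a,rcond=None)[0]; x,y=a+d*k[0],b+e*k[1]
    print(v,'tip in tool mm',(R.T@((x+y)/2-t)*1e3).round(1),((x+y)/2)[2],'gap',np.linalg.norm(x-y)*1e3)
for xx in (6,8,9,10,11):
    for n in("wrist",):
        p=camera_params(n); f=192/np.tan(np.radians(p['fovy']/2))
        o=[]
        for h in(0,.01,.02,.025,.03,.035,.04):
            c=p['R']@(t+R[:,0]*xx/1e3+[0,0,h])+p['t']; o.append((c[1]/c[2]*f+p['cy']).round(1))
        print(xx,o)
E
```

```text
142.8 tip in tool mm [ 12.9  -0.4 -45. ] 0.08286630914741547 gap 0.1683462968556446
143.4 tip in tool mm [ 11.5  -0.  -40.8] 0.07865347484984757 gap 0.71592516059137
144 tip in tool mm [ 10.1   0.3 -36.5] 0.07441904723943363 gap 1.6068126029081637
6 [np.float64(211.7), np.float64(217.6), np.float64(224.3), np.float64(227.9), np.float64(231.8), np.float64(235.9), np.float64(240.2)]
8 [np.float64(208.3), np.float64(214.1), np.float64(220.6), np.float64(224.1), np.float64(227.9), np.float64(231.9), np.float64(236.1)]
9 [np.float64(206.6), np.float64(212.4), np.float64(218.7), np.float64(222.2), np.float64(225.9), np.float64(229.8), np.float64(234.0)]
10 [np.float64(205.0), np.float64(210.6), np.float64(216.9), np.float64(220.3), np.float64(224.0), np.float64(227.8), np.float64(232.0)]
11 [np.float64(203.3), np.float64(208.8), np.float64(215.0), np.float64(218.4), np.float64(222.0), np.float64(225.8), np.float64(229.9)]
```

```bash
python3 - <<'E'
from m import *
P=fit((A+B)/2).x
im=cv2.imread("pics/side0.png")
for n,uv in(("scene",(100+145/1.9,130+100/1.9)),("side",(210+(583-361)/1.9,160+190/1.9))):
    w=ray(n,uv,.065); print(w, 'r',np.hypot(*(w[:2]-P[:2])),'ang',np.arctan2(w[1]-P[1],w[0]-P[0])%6.28,P[2])
E
```

```text
[ 0.67480273 -0.17799192  0.065     ] r 0.07658247642311156 ang 4.7543495100253805 3.865609498563282
[ 0.66815315 -0.20355653  0.065     ] r 0.10211900546784583 ang 4.6779274624804685 3.865609498563282
```

{"api": "jog_arm", "payload": {"commands": [[1, 0, 0, 0.1, 0], [1, 0, 0, 0.2, 0], [1, 0, 0, 0.3, 0], [1, 0, 0, 0.3, 0]]}}

```text
clock: 8.65
tcp_pos: [0.5215, -0.2345, 0.0347]
tool_rot: [[0.749, 0.662, -0.0], [0.662, -0.749, 0.0], [-0.0, -0.0, -1.0]]
force: [0.4, -0.3, -0.3]
opening: 0.003
grip_force: 0.0
```

{"api": "jog_arm", "payload": {"commands": [[1, 0, 0, 0, 0]]}}

```text
clock: 8.75
tcp_pos: [0.5215, -0.2345, 0.0348]
tool_rot: [[0.749, 0.662, -0.0], [0.662, -0.749, 0.0], [-0.0, -0.0, -1.0]]
force: [0.4, -0.1, 0.0]
opening: 0.003
grip_force: 0.0
```

{"api": "jog_arm", "payload": {"commands": [[1, 0, 0, 0.1, 0], [1, 0, 0, 0.2, 0], [1, 0, 0, 0.3, 0], [1, 0, 0, 0.3, 0]]}}

```text
clock: 9.15
tcp_pos: [0.5215, -0.2345, 0.0317]
tool_rot: [[0.749, 0.662, -0.0], [0.662, -0.749, 0.0], [-0.0, -0.0, -1.0]]
force: [-0.4, 0.4, -0.0]
opening: 0.002
grip_force: 0.0
```

```bash
python3 - <<'E'
from m import *
look('d6')
im=snapshot("scene");h=cv2.cvtColor(im,cv2.COLOR_RGB2HSV)
for r in range(140,152): print(r,[f"{h[r,c,1]}/{h[r,c,2]}" for c in range(203,215)])
E
```

```text
9.35 [ 0.5216 -0.2345  0.0319] F [-0.55  0.69  0.41] [-0.  -0.3  0.8  0.3  1.2] -0.0032357875443437606
140 ['206/119', '193/115', '99/75', '11/68', '9/83', '4/68', '3/79', '3/85', '4/61', '26/39', '28/18', '104/32']
141 ['208/152', '210/142', '146/89', '11/68', '10/80', '0/68', '3/74', '12/87', '16/64', '7/38', '81/38', '169/74']
142 ['207/166', '212/154', '183/110', '79/84', '6/83', '4/70', '7/75', '6/86', '17/73', '24/43', '162/63', '195/115']
143 ['205/169', '213/165', '200/143', '141/127', '57/108', '6/80', '7/71', '6/87', '16/80', '90/74', '194/101', '205/147']
144 ['211/173', '211/174', '205/169', '174/157', '122/128', '79/103', '52/88', '39/98', '68/109', '153/122', '207/142', '210/165']
145 ['216/169', '218/171', '213/171', '195/170', '169/157', '152/139', '145/123', '121/129', '137/136', '178/153', '209/166', '210/171']
146 ['213/165', '218/164', '212/167', '212/167', '203/167', '197/164', '202/153', '184/154', '183/159', '198/169', '213/171', '212/173']
147 ['214/148', '219/149', '216/155', '212/159', '213/159', '215/161', '210/164', '207/163', '205/167', '217/167', '211/169', '216/168']
148 ['180/116', '205/113', '212/124', '210/129', '214/136', '209/145', '215/146', '221/150', '209/156', '207/159', '213/159', '212/161']
149 ['100/92', '118/84', '140/89', '161/90', '171/94', '191/100', '201/108', '205/112', '207/118', '214/125', '213/135', '215/142']
150 ['66/112', '59/104', '69/96', '68/90', '80/83', '84/79', '94/81', '104/83', '135/87', '159/88', '161/98', '182/101']
151 ['57/138', '54/136', '56/127', '56/124', '53/116', '55/112', '54/109', '54/108', '62/107', '59/100', '67/92', '72/88']
```

{"api": "jog_arm", "payload": {"commands": [[1, 0, 0, 0.1, 0], [1, 0, 0, 0.2, 0], [1, 0, 0, 0.2, 0]]}}

```text
clock: 9.85
tcp_pos: [0.5215, -0.2345, 0.0297]
tool_rot: [[0.749, 0.662, -0.0], [0.662, -0.749, 0.0], [-0.0, -0.0, -1.0]]
force: [-0.6, -0.7, -0.0]
opening: -0.002
grip_force: 0.0
```

```bash
python3 - <<'E'
from m import *
look('d7')
E
```

```text
10.05 [ 0.5216 -0.2345  0.0299] F [ 0.05 -0.37  0.29] [-0.   0.5  0.9  0.1  0.1] 0.003541496433328126
```

```bash
cat >> m.py <<'E'
def disp():
    # vertical image shift of strip blocks 3,4 in scene relative to start, and of lamp (reference); shift per mm down ~0.21 px
    im=[cv2.cvtColor(x,cv2.COLOR_BGR2GRAY).astype(np.float32) for x in(cv2.imread("pics/scene0.png"),np.mean([snapshot("scene")[:,:,::-1] for _ in range(2)],0).astype(np.uint8))]
    for nm,(r0,r1,c0,c1) in dict(b4=(174,198,254,276),red=(199,216,258,276)).items():
        w=cv2.createHanningWindow((c1-c0,r1-r0),cv2.CV_32F); print(nm,np.round(cv2.phaseCorrelate(im[0][r0:r1,c0:c1].copy(),im[1][r0:r1,c0:c1].copy(),w),2).tolist() if 0 else [np.round(v,2) for v in cv2.phaseCorrelate(im[0][r0:r1,c0:c1].copy(),im[1][r0:r1,c0:c1].copy(),w)])
    s=np.array(state()['force']); print(s.round(1))
E
python3 -c "
from m import *
disp()"
```

```text
b4 [array([-0.12,  0.29]), np.float64(0.97)]
red [array([-0.23, -0.09]), np.float64(0.85)]
[-0.4  0.1 -1.4]
```

{"api": "jog_arm", "payload": {"commands": [[1, 0, 0, 0.1, 0], [1, 0, 0, 0.2, 0], [1, 0, 0, 0.2, 0]]}}

```text
clock: 10.6
tcp_pos: [0.5216, -0.2345, 0.0278]
tool_rot: [[0.749, 0.662, 0.0], [0.662, -0.749, -0.0], [-0.0, 0.0, -1.0]]
force: [0.3, -0.0, 1.6]
opening: 0.001
grip_force: 0.6
```

```bash
python3 -c "
from m import *
look('d8');disp()"
```

```text
10.8 [ 0.5216 -0.2345  0.0279] F [0.1  0.17 1.47] [1.6 1.  1.9 1.2 1.6] -0.0008317476990406169
b4 [array([-0.18,  0.1 ]), np.float64(0.98)]
red [array([ 0.06, -0.02]), np.float64(0.97)]
[ 0.  -0.3 -0. ]
```

Contact at a reported TCP height of about 28.5 mm, so the reported TCP lies about 33 mm beyond the real tips. I'll press a little further.

{"api": "jog_arm", "payload": {"commands": [[1, 0, 0, 0.1, 0], [1, 0, 0, 0.2, 0], [1, 0, 0, 0.2, 0]]}}

```text
clock: 11.35
tcp_pos: [0.5216, -0.2345, 0.0258]
tool_rot: [[0.749, 0.662, -0.0], [0.662, -0.749, 0.0], [-0.0, -0.0, -1.0]]
force: [-0.1, 0.5, 2.7]
opening: 0.0
grip_force: 1.1
```

```bash
python3 -c "
from m import *
look('d9');disp()"
```

```text
11.55 [ 0.5216 -0.2345  0.0259] F [-0.17  0.08  2.18] [2.7 2.3 2.  2.2 1.7] -0.0020148657239365563
b4 [array([0.25, 0.63]), np.float64(0.84)]
red [array([ 0.  , -0.05]), np.float64(0.92)]
[0.  0.2 2.1]
```

View pics/d9.png

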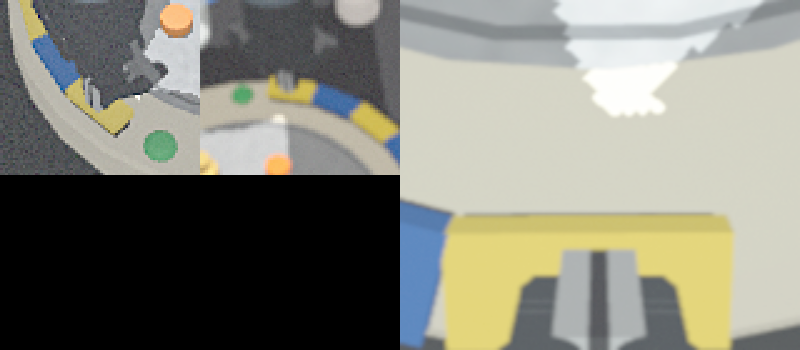

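The tips rest on the first block with about 2.2 N, so the strip is down about 2.5–3 mm. The picture shows them centred on the yellow block. Now for the first half of the stroke.

{"api": "jog_arm", "payload": {"commands": [[1, 0.01, -0.56, 0.05, 1.6], [1, 0.03, -1.12, 0.05, 3.2], [1, 0.07, -1.68, 0.05, 4.8], [1, 0.13, -2.24, 0.05, 6.4], [1, 0.2, -2.79, 0.05, 8], [1, 0.28, -3.34, 0.05, 9.6], [1, 0.38, -3.89, 0.05, 11.2], [1, 0.5, -4.44, 0.05, 12.8], [1, 0.63, -4.99, 0.05, 14.4], [1, 0.78, -5.53, 0.05, 16], [1, 0.94, -6.06, 0.05, 17.6], [1, 1.12, -6.59, 0.05, 19.3], [1, 1.31, -7.12, 0.05, 20.9], [1, 1.52, -7.64, 0.05, 22.5], [1, 1.74, -8.16, 0.05, 24.1], [1, 1.97, -8.66, 0.05, 25.7], [1, 2.22, -9.16, 0.05, 27.3], [1, 2.49, -9.66, 0.05, 28.9], [1, 2.76, -10.15, 0.05, 30.5], [1, 3.05, -10.62, 0.05, 32.1]]}}

```text
clock: 13.8
tcp_pos: [0.4742, -0.1347, 0.0255]
tool_rot: [[0.987, 0.162, 0.0], [0.162, -0.987, -0.0], [0.0, 0.0, -1.0]]
force: [0.1, -2.1, 2.2]
opening: 0.002
grip_force: 1.2
```

```bash
python3 - <<'E'
from m import *
look('e1'); P=fit((A+B)/2).x; t=np.array(state()['tcp_pos'])[:2]-P[:2]
print('r',np.hypot(*t),'block idx',(P[2]-np.arctan2(t[1],t[0])%6.2832)/.28)
E
```

```text
14.0 [ 0.474  -0.1347  0.0254] F [-0.02  0.75  2.33] [2.2 2.  2.8 3.4 1.3] 0.004472991928024696
r 0.20016537216998187 block idx 1.9878989729666838
```

{"api": "jog_arm", "payload": {"commands": [[1, 0.01, -0.56, 0, 1.6], [1, 0.03, -1.12, 0, 3.2], [1, 0.07, -1.68, 0, 4.8], [1, 0.13, -2.24, 0, 6.4], [1, 0.2, -2.79, 0, 8], [1, 0.28, -3.34, 0, 9.6], [1, 0.38, -3.89, 0, 11.2], [1, 0.5, -4.44, 0, 12.8], [1, 0.63, -4.99, 0, 14.4], [1, 0.78, -5.53, 0, 16], [1, 0.94, -6.06, 0, 17.6], [1, 1.12, -6.59, 0, 19.3], [1, 1.31, -7.12, 0, 20.9], [1, 1.52, -7.64, 0, 22.5], [1, 1.74, -8.16, 0, 24.1], [1, 1.97, -8.66, 0, 25.7], [1, 2.22, -9.16, 0, 27.3], [1, 2.49, -9.66, 0, 28.9], [1, 2.76, -10.15, 0, 30.5], [1, 3.05, -10.65, 0, 32.1]]}}

```text
clock: 16.15
tcp_pos: [0.487, -0.0249, 0.0254]
tool_rot: [[0.922, -0.387, 0.0], [-0.387, -0.922, -0.0], [0.0, 0.0, -1.0]]
force: [-1.1, -2.4, 1.4]
opening: 0.004
grip_force: 1.2
```

```bash
python3 - <<'E'
from m import *
look('e2'); P=fit((A+B)/2).x; t=np.array(state()['tcp_pos'])[:2]-P[:2]
print('r',np.hypot(*t),'block idx',(P[2]-np.arctan2(t[1],t[0])%6.2832)/.28)
E
```

```text
16.35 [ 0.487  -0.0248  0.0254] F [0.03 0.45 2.19] [1.4 2.4 3.  1.7 2.4] 0.001613803091718851
r 0.1997097756850881 block idx 3.99124155669352
```

The tips rest on the middle of the last block with about 2.2 N. Lift off.

{"api": "jog_arm", "payload": {"commands": [[1, 0, 0, 0, 0], [1, 0, 0, -0.3, 0], [1, 0, 0, -1, 0], [1, 0, 0, -3, 0], [1, 0, 0, -6, 0], [1, 0, 0, -9, 0], [1, 0, 0, -9, 0], [1, 0, 0, -9, 0]]}}

```text
clock: 17.3
tcp_pos: [0.4869, -0.0248, 0.116]
tool_rot: [[0.922, -0.386, 0.001], [-0.386, -0.922, -0.0], [0.001, -0.0, -1.0]]
force: [-0.9, 0.0, -0.9]
opening: 0.004
grip_force: 0.0
```

```bash
python3 -c "
from plant import *
print(state()['tcp_pos'],state()['force']); print(close_job())"
```

```text
[ 0.48691791 -0.02477181  0.1159752 ] [-0.85331061  0.01906806 -0.891482  ]
the job is handed in; nothing more can be done
None
```

The strip check is done and handed in (no verdict came back): one stroke from the green-lamp block to the middle of the red-lamp block at about 2.2 N, roughly 3 mm of give, lifted off at 17 s with no contact with the loose items seen.

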